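Gauge the gap of a tilted slab mould

ROBOT

A 7-joint arm with a two-finger parallel gripper is mounted at the origin on the work surface. World frame = base frame: x ahead of the robot, y to its left, z up, the work surface at z = 0. Lengths are in m, angles in rad, forces in N, time in s.
With the tool pointing down it reaches from about 0.425 to 0.95 m from the base axis. Payload 4.7 kg.
Tool frame: the origin (TCP) lies on the centre line of the jaws, within the pads' length; the fingertips stand robot.nose_length ahead of it and the grasp point (between the pads) lies 8 mm behind it (robot.nose_length is the distance from the TCP to the fingertips, in m); z points along the fingers, y is the line along which they close (so a half turn about z gives the same grasp; the last joint's range is limited). The gripper opens to 85 mm and grips with 20 to 120 N. Pads are 22 mm wide; open, the fingers measure 114 mm over their backs; the gripper's body (76 mm by 85 mm) begins 54 mm behind the grasp point. The pads swing forward as they close: fully open they stand 13 mm farther back than shut.
Start: joints at [-1.176, 0.469, -0.049, 1.532, 0.024, 1.141, -0.082], TCP at [0.278, 0.615, 0.242] pointing down, gripper open.
Joint ranges: [-2.59, 2.59], [-0.33, 1.99], [-1.39, 1.29], [0.1, 2.45], [-1.04, 4.18], [0.21, 1.99], [-2.66, 2.66]. Speed limits (rad/s): [2.57, 2.57, 3.14, 3.14, 3.14, 3.14, 3.14].

INTERFACE

Orientations are given as [roll, pitch, yaw] about the fixed x, y, z axes, in that order (R = Rz(yaw) Ry(pitch) Rx(roll)).
In Python, from plant import robot gives the robot as it stands. Calls block until the motion is done:
- robot.goto(position, orientation): joint-space move of the TCP to a pose.
- robot.move_straight(position, vel=0.15, attitude=None, contact_N=None): straight line of the TCP; attitude=None keeps the orientation; vel is the mean speed in m/s. With contact_N (N) it stops when the force on the tool has changed by that much, and returns True; else False.
- robot.move_joints(angles): joint-space move.
- robot.grip(opening, strength=None): opening from 0.0 (shut) to 1.0 (fully open); strength is the grip in N (None keeps the last); returns when the fingers have stopped.
- robot.sleep(seconds).
- robot.inverse_kinematics(position, orientation): joint angles nearest the present ones, or None.
- robot.sense(): the state.
- robot.grab_frame(name): name is "scene" or "top"; returns a dict with "image" (384x512x3 uint8, red, green, blue), "range_z" (384x512 float32, m along the optical axis (not along the pixel's ray), 0 where there is no reading), "fx", "fy", "cx", "cy" (pixels), "R" (3x3) and "t" (3): a world point X has camera coordinates R X + t. Camera axes: x right, y down, z forward; pixel columns grow to the right and rows downward; lengths in m; the calibration is good to about 2 mm. A picture is of the moment at which its call begins.
A pose or a line that the arm cannot do raises robot.IKError and nothing moves.
- robot.close_job(): hands the job in; it is judged then, once.
The state is a dict: "t": time; "joint_pos": joint angles; "joint_velocities": joint speeds; "effort": joint torques, N m; "tcp_pos": TCP position; "tcp_rot": TCP orientation; "wrist_force": force on the tool from outside, world axes, zero at the start; "torque": the same for the moment, N m; "opening": opening from 0.0 (shut) to 1.0 (fully open); "gripper_force": force on a finger pad.
Only numpy, scipy, OpenCV 4.12 (cv2) and the standard library are available. Lean on these libraries where they do the work, as an engineer would, in place of code of your own. Each camera call takes 0.05 s, during which the arm holds its last target. There are 200 camera calls.

TASK

Find which of the three thickness gauges fits the mould's slot: slide one down the slope between bed and sprung shoe and feel it; a right one goes fully home to the stop with the shoe dragging on it, a thin one slides free and a thick one jams (do not force it). Leave the fitting gauge fully home and straight in the slot, gripped by the shoe, with the other two lying flat on the rubber mat, and do not disturb the discs, cup or jar.

Things in the scene. Friction and masses are not known exactly. Their poses are not given: they have to be found in the camera images.
- mould: Slab casting mould fixed to the bench: 250 x 130 mm grey base carrying a slot tilted 28 degrees. Origin: centre of its underside; z up, x horizontal, out of the slot's mouth (about away from the robot). The mouth is at [0, 0, 115] mm. Aluminium cheeks (68 mm apart inside) and a bridge enclose the slot; top at 170 mm.
- shoe: Sprung dark steel upper shoe of the slot, 60 mm wide, 40 mm long. Origin: mid-mouth, level with its flat underside; x out of the slot, 28 degrees up; y across; z square to the slot, up, leaning to the robot. Underside: flat at z = 0 for x = -20 to -40 mm, a 15 degree lead-in ramp to z = 4 mm at x = -6 mm, then a blunt front. Yields at most 4 mm along z against 4 to 6 N.
- mould_apron (a point): Point 20 mm out of the mouth on the slot's centre line, at [20, 0, 0] mm in the shoe's frame. Below it is the open part of the steel bed, a flat plate 62 mm wide, parallel to the shoe's underside, from x = -54 to +40 mm. The bed is preset and rigid; its surface is 3.2 to 11.2 mm below the shoe's underside: this gap is not given, it must be felt.
- mould_stop (a point): Point on the fixed stop wall that ends the slot, at [-55, 0, 0] mm in the shoe's frame; the wall spans the slot's whole height.
- mat: Black rubber mat 300 x 310 x 3 mm fixed on the bench, where the gauges lie. Origin: centre of its underside; z up.
- gauge6: Thickness gauge: aluminium blade 6 mm thick, 24 mm wide, 155 mm long, with an upright black grip (50 mm along x, 30 along y, 40 high, flush below) at its rear; 0.1 kg. Origin: underside, below mid-grip; x from nose to grip, z up; blade from x = -130 (rounded nose) to +25 mm. Gauges differ in thickness only, lie side by side in any order, noses to the robot.
- gauge9: Thickness gauge: aluminium blade 9 mm thick, 24 mm wide, 155 mm long, with an upright black grip (50 mm along x, 30 along y, 40 high, flush below) at its rear; 0.1 kg. Origin: underside, below mid-grip; x from nose to grip, z up; blade from x = -130 (rounded nose) to +25 mm. Gauges differ in thickness only, lie side by side in any order, noses to the robot.
- gauge12: Thickness gauge: aluminium blade 12 mm thick, 24 mm wide, 155 mm long, with an upright black grip (50 mm along x, 30 along y, 40 high, flush below) at its rear; 0.1 kg. Origin: underside, below mid-grip; x from nose to grip, z up; blade from x = -130 (rounded nose) to +25 mm. Gauges differ in thickness only, lie side by side in any order, noses to the robot.
- discs: Bystander: stack of black rubber discs, 76 mm across, 55 mm high; origin at its foot.
- cup: Bystander: white cup, 84 mm across, 100 mm high; origin at its foot.
- jar: Bystander: jar with black lid, 70 mm across, 100 mm high; origin at its foot.
Not all that is in view belongs to the job. Leave any brown look-alike of the gauge6 alone. What is shaped like the gauge9 but red is not meant.

How it is judged:
By the outcome, as a careful person would: the job done as asked, in the order asked, and still so for the second after the job is handed in, with the robot touching nothing.
It also fails if it takes over 72 s, if anything falls off the work surface, if the arm or the gripper's body presses on something with over 40 N, if the wrist force passes 120 N, or if a joint passes its speed limit or range.

## Working session

There is one attempt and no reset: what is moved stays moved. The work goes in short steps, each a Python script; the robot and the scene stay as the last script left them, time stands still between calls to the robot, and variables do not carry over. Pictures are saved under pics/ and viewed, at most 10 in all, crops included, and the job is handed in when it is done.

```bash
ls; mkdir -p pics
python3 - <<'E'
from plant import robot
import cv2,numpy as np
s=robot.sense();print(s['t'],s['tcp_pos'],s['tcp_rot'],robot.nose_length,s['wrist_force'],s['opening'])
for n in("scene","top"):
    f=robot.grab_frame(n);np.savez(f'/tmp/{n}0.npz',**f)
    cv2.imwrite(f'pics/{n}0.png',cv2.resize(f['image'][:,:,::-1],(800,600)))
    print(n,f['fx'],f['cx'],f['cy'],f['R'],f['t'])
E
```

```text
pics
0.0 [0.27732361 0.6147943  0.24124486] [-3.13964490e+00  5.94328800e-05  2.71785404e+00] 0.011 [-0.00468447 -0.13794912  0.65878579] 1.0040173110137014
scene 357.94499822903697 250.97791181183362 191.65813388639168 [[-0.8436232   0.53658789  0.01932168]
 [ 0.26026615  0.44013539 -0.85938488]
 [-0.46963967 -0.71996825 -0.51096409]] [ 0.47657809 -0.03942053  1.45421567]
top 404.1499673300398 258.6437291911865 188.9825221095153 [[ 0.01171252 -0.99978165  0.01730531]
 [-0.98413866 -0.01458951 -0.17680003]
 [ 0.1770139  -0.01496005 -0.98409465]] [-0.02039144  0.55602202  1.31309319]
```

View pics/top0.png

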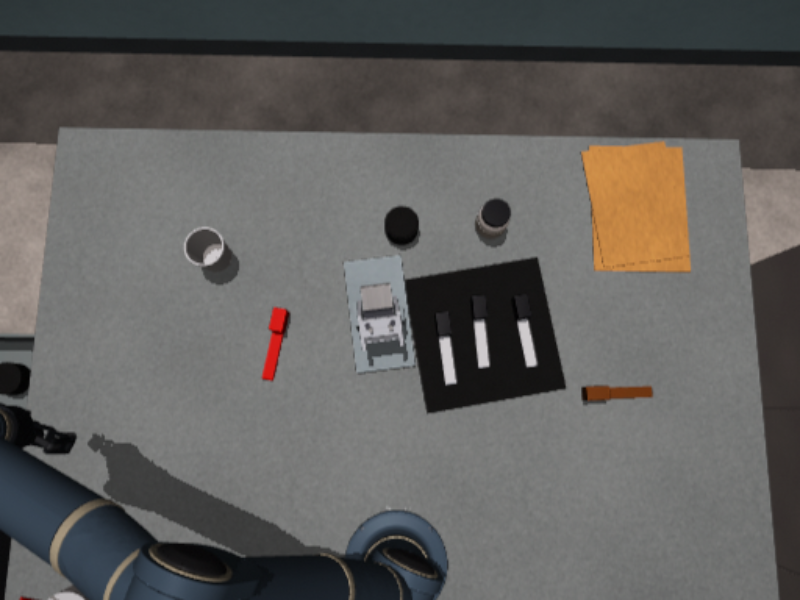

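View pics/scene0.png

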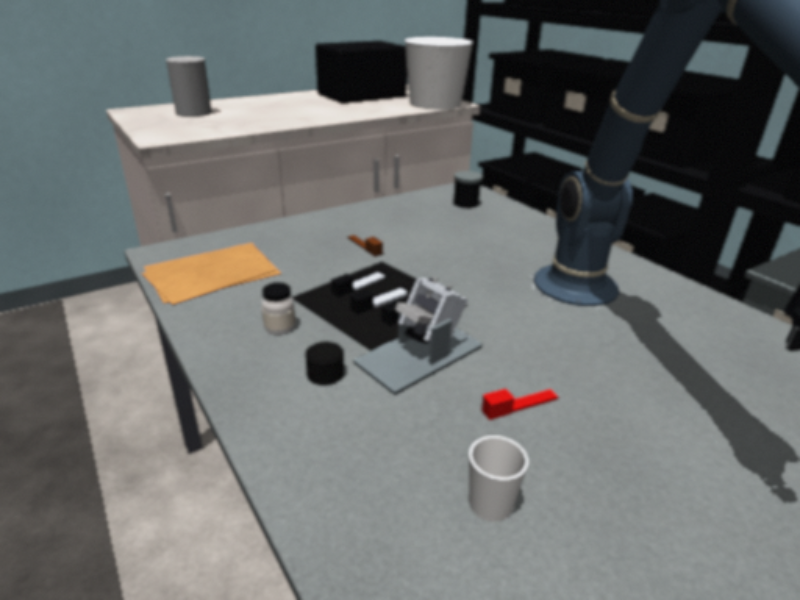

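The top view shows the mould at about (380,315), with three white blades and black grips on the mat at (445,350), (481,330) and (525,330). The red gauge at (275,345) and the brown one at (615,393) are decoys. The scene view confirms the slot opens away from the robot. Next I measure.

```bash
cat > h.py <<'E'
import numpy as np,cv2
def load(n): return dict(np.load(f'/tmp/{n}.npz'))
def cloud(f):
    v,u=np.mgrid[0:384,0:512]; z=f['range_z'].astype(float)
    C=np.stack([(u-f['cx'])/f['fx']*z,(v-f['cy'])/f['fy']*z,z],-1)
    return (C-f['t'])@f['R']          # R^T (C-t)
def ray(f,uv,h):
    uv=np.atleast_2d(uv).astype(float)
    d=np.c_[(uv[:,0]-f['cx'])/f['fx'],(uv[:,1]-f['cy'])/f['fy'],np.ones(len(uv))]@f['R']
    c=-f['R'].T@f['t']; return c+d*((h-c[2])/d[:,2])[:,None]
def rect(P):
    (c,s,a)=cv2.minAreaRect((P[:,:2]*1000).astype(np.float32)); b=cv2.boxPoints((c,s,a))
    e=[b[1]-b[0],b[2]-b[1]]; L=max(e,key=np.linalg.norm); return np.array(c),sorted(s),np.degrees(np.arctan2(L[1],L[0]))%180
E
python3 - <<'E'
from h import *
np.set_printoptions(precision=1,suppress=True)
f=load('top0');P=cloud(f);im=f['image'].astype(int)
hsv=cv2.cvtColor(f['image'],cv2.COLOR_RGB2HSV)
ok=f['range_z']>0
print('bench z', np.median(P[300:330,60:100,2])*1000,'mat',[round(P[v,u,2]*1000,1) for u,v in((272,250),(330,245),(290,190))])
# mat: dark
dark=((hsv[...,2]<45)).astype(np.uint8); dark[:, :225]=0; dark[:160]=0;dark[270:]=0;dark[:,365:]=0
pts=np.argwhere(dark)[:,::-1]; n,l,st,ce=cv2.connectedComponentsWithStats(dark)
i=1+np.argmax(st[1:,4]); m=(l==i)
print('mat',rect(ray(f,np.argwhere(m)[:,::-1],.003)))
hull=cv2.convexHull(np.argwhere(m)[:,::-1].astype(np.int32)); hm=cv2.fillConvexPoly(np.zeros((384,512),np.uint8),hull,1)
w=((hsv[...,2]>120)&(hm>0)).astype(np.uint8)
n,l,st,ce=cv2.connectedComponentsWithStats(w)
for k in range(1,n):
    if st[k,4]<80: continue
    q=np.argwhere(l==k)[:,::-1]; e=cv2.erode((l==k).astype(np.uint8),np.ones((3,3)))>0
    z=P[e][:,2]*1000
    print('blade',ce[k],st[k,4],'z med',np.median(z),'std',z.std(),rect(ray(f,q,.012)))
# grips by depth
g=((P[...,2]>.03)&(P[...,2]<.06)&(hm>0)&(hsv[...,2]<80)&ok).astype(np.uint8)
n,l,st,ce=cv2.connectedComponentsWithStats(g)
for k in range(1,n):
    if st[k,4]<60: continue
    print('grip',ce[k],st[k,4],np.median(P[l==k][:,2])*1000,rect(P[l==k]))
# mould base colour
print('base hsv',hsv[170,232],hsv[230,240],'bench',hsv[300,300], 'zs',P[172,230,2]*1000,P[230,258,2]*1000)
b=((P[...,2]>.006)&(P[...,2]<.03)&ok);b[:, :215]=0;b[:,268:]=0;b[:155]=0;b[245:]=0
n,l,st,ce=cv2.connectedComponentsWithStats(b.astype(np.uint8))
for k in range(1,n):
    if st[k,4]>100: print('base',st[k],rect(P[l==k]),np.median(P[l==k][:,2])*1000)
t=((P[...,2]>.16)&(P[...,2]<.2)&ok);t[:, :215]=0;t[:,268:]=0;t[:155]=0;t[245:]=0
print('top',t.sum(),rect(P[t]),np.median(P[t][:,2])*1000)
cv2.imwrite('pics/crop.png',cv2.resize(f['image'][155:265,212:365,::-1],(765,550),interpolation=cv2.INTER_CUBIC))
E
```

```text
bench z 0.5682533658776507 mat [np.float64(2.4), np.float64(0.3), np.float64(1.8)]
mat (array([ 482.7, -188.4]), [297.5293273925781, 308.2322998046875], np.float32(100.78261))
blade [307.9 220. ] 203 z med 12.221436494376595 std 2.90475003274552 (array([ 459. , -183.4]), [23.65869140625, 100.23670196533203], np.float32(5.241816))
blade [337.  219.6] 204 z med 9.717392889823593 std 2.943548663873759 (array([ 460.3, -284. ]), [23.754087448120117, 101.21350860595703], np.float32(10.967965))
blade [286.1 230.6] 210 z med 15.428337722533215 std 119.31967032660417 (array([ 420.8, -108.7]), [23.596630096435547, 101.48657989501953], np.float32(7.874797))
grip [306.4 195.6] 136 43.15975537802086 (array([ 538.1, -175.7]), [30.125778198242188, 50.35771942138672], np.float32(6.4615893))
grip [333.7 195.4] 142 43.29408761764049 (array([ 539.9, -269.2]), [30.74514389038086, 49.7672119140625], np.float32(10.422837))
grip [283.2 206.4] 138 43.386820357472935 (array([499.7, -96.8]), [29.657503128051758, 49.34123229980469], np.float32(8.225763))
base hsv [102  21 157] [100  20 153] bench [ 75   4 125] zs 11.979439689091173 11.719000443936737
base [ 219  163   49   75 1687] (array([525.3,  36.8]), [147.0939178466797, 255.0746307373047], np.float32(8.360617)) 12.318440842618744
top 22 (array([485.3,  35.6]), [34.60044479370117, 77.3099594116211], np.float32(97.69479)) 161.44194010026123
```

View pics/crop.png

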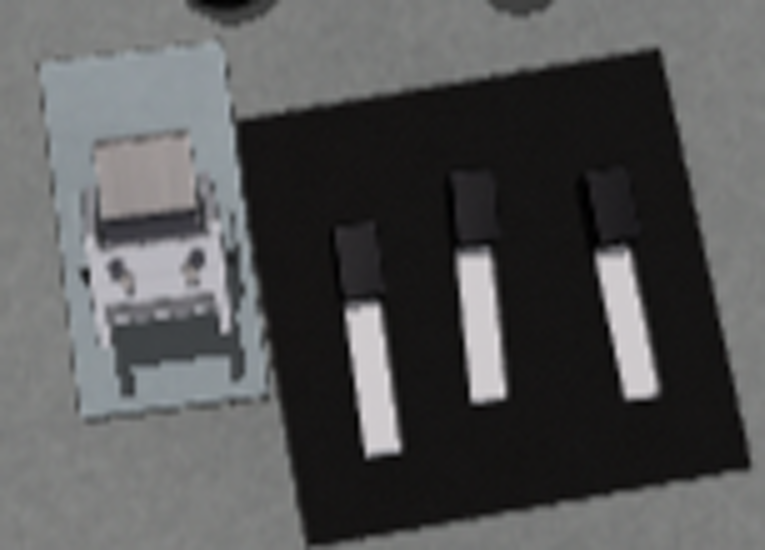

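Blade heights read about 12, 9.5 and 15 mm above the bench. After taking off the 3 mm mat, the left gauge is 12 mm, the middle one 9 mm and the right one 6 mm. Next is the mould pose and a rough prior for the gap.

Run:
```python
from h import *
np.set_printoptions(precision=1,suppress=True)
f=load('top0');P=cloud(f);hsv=cv2.cvtColor(f['image'],cv2.COLOR_RGB2HSV)
b=((hsv[...,0]>90)&(hsv[...,0]<112)&(hsv[...,1]>12)&(hsv[...,2]>135)).astype(np.uint8)
b[:, :215]=0;b[:,268:]=0;b[:155]=0;b[245:]=0
n,l,st,ce=cv2.connectedComponentsWithStats(b);i=1+np.argmax(st[1:,4])
hull=cv2.convexHull(np.argwhere(l==i)[:,::-1].astype(np.int32))[:,0]
c,s,a=rect(ray(f,hull,.012));print('base',c,s,a)
# apron by colour: pinkish in the mouth area
a_=((P[...,2]>.09)&(P[...,2]<.16));a_[:, :215]=0;a_[:,268:]=0;a_[:155]=0;a_[198:]=0
psi=np.radians(a);ex=np.array([np.cos(psi),np.sin(psi),0]);ey=np.array([-ex[1],ex[0],0]);ez=np.array([0,0,1.])
t=np.radians(28);X=np.cos(t)*ex+np.sin(t)*ez;Z=-np.sin(t)*ex+np.cos(t)*ez
O=np.r_[c/1000,.115]
D=(P-O)*1000;q=np.stack([D@X,D@ey,D@Z],-1)
m=(q[...,0]>5)&(q[...,0]<37)&(abs(q[...,1])<25)&(abs(q[...,2])<25)
print(m.sum(),'bed z med/mean',np.median(q[m][:,2]),q[m][:,2].mean(),q[m][:,2].std()/m.sum()**.5,'slope',np.degrees(np.polyfit(q[m][:,0],q[m][:,2],1)[0]))
m2=(abs(q[...,2])<15)&(q[...,0]>-5)&(q[...,0]<60)&(abs(q[...,1])<50)
w=q[m2];print('bed extents',w[:,0].max(),np.percentile(w[:,1],[0,2,50,98,100]))
fb=(l==i);print('base z',np.median(P[fb][:,2])*1000)
sel=(abs(q[...,0]+25)<60)&(q[...,2]>15)&(abs(q[...,1])<60)&(P[...,2]<.2)
for x0 in range(-90,20,10):
    k=sel&(abs(q[...,0]-x0)<5)
    if k.sum(): print(x0,k.sum(),q[k][:,2].max(),P[k][:,2].max()*1000)
```

```text
base [525.   43.5] [127.56224060058594, 246.49964904785156] 8.138164
152 bed z med/mean -2.862166789921104 -2.940745611268168 0.19365714705583129 slope 2.415523335681668
bed extents 42.100566940193765 [-48.8 -38.   -0.5  38.8  49.2]
base z 12.704534907642028
-70 21 55.343060397554126 132.64896647641973
-60 82 54.66536684448407 136.79769768941
-50 21 53.51025696329178 140.63965919451687
-40 70 61.04496196652362 151.64273590059256
-30 80 70.4398044200846 165.41537714460762
-20 98 69.57457640980067 165.50154803570607
-10 148 67.10645883296274 167.3725324586679
0 33 53.45239397611912 162.30473701533134
```

Casting the colour mask onto the base plane puts the mould at (0.525, 0.0435) with yaw 8.1°, and the size agrees with what's given. The bed sits about 3 mm below the shoe plane, give or take 2 mm, so gauge6 is the best first try. I'll check reachability, then grasp it.

```bash
cat > a.py <<'E'
import numpy as np
from plant import robot
from scipy.spatial.transform import Rotation as Ro
PSI=np.radians(8.1);O=np.array([.525,.0435,.115])
Rm=Ro.from_euler('z',PSI).as_matrix()@Ro.from_euler('y',-np.radians(28)).as_matrix()   # slot axes X,Y,Z
T=[np.diag([1.,-1,-1]),np.diag([-1.,1,-1])]
G={6:(.538,-.2693,10.7),9:(.5370,-.1758,6.0),12:(.4985,-.0974,8.0)}
H=.017
def eul(R): return Ro.from_matrix(R).as_euler('xyz')
def slot(nose,dz,k,h=H,dy=0):   # TCP pose: nose at slot x, underside at slot z=dz
    return O+Rm@np.array([nose+.130,dy,dz+h]), eul(Rm@T[k])
def flat(g,z,k): # TCP above a gauge with underside at z
    x,y,a=G[g]; return np.array([x,y,z+H]), eul(Ro.from_euler('z',a,degrees=True).as_matrix()@T[k])
E
python3 - <<'E'
from a import *
np.set_printoptions(precision=2,suppress=True)
print(Rm[:,0],Rm[:,2])
for k in(0,1):
    for n,p in dict(g6=flat(6,.003,k),g6up=flat(6,.2,k),g12=flat(12,.003,k),s0=slot(.03,.06,k),s1=slot(.02,-.004,k),s2=slot(-.055,-.004,k)).items():
        print(k,n,p[0],robot.inverse_kinematics(*p))
E
```

```text
[0.87 0.12 0.47] [-0.46 -0.07  0.88]
0 g6 [ 0.54 -0.27  0.02] [-0.14  0.76  0.77  1.91 -0.75  0.78 -0.33]
0 g6up [ 0.54 -0.27  0.22] [-0.31  0.54  1.01  1.78 -0.51  1.11 -0.51]
0 g12 [ 0.5  -0.1   0.02] [-0.29  0.57  0.51  2.13 -0.52  0.57 -0.83]
0 s0 [0.63 0.06 0.26] [-0.6   0.2   0.51  2.   -0.22  0.49 -1.39]
0 s1 [0.65 0.06 0.2 ] [-0.62  0.33  0.57  2.02 -0.5   0.39 -1.13]
0 s2 [0.58 0.05 0.16] [-0.64  0.28  0.56  2.19 -0.61  0.26 -1.  ]
1 g6 [ 0.54 -0.27  0.02] [ 0.19  0.63  0.27  1.9  -0.27  0.65  2.39]
1 g6up [ 0.54 -0.27  0.22] [-0.16  0.45  0.76  1.78 -0.35  1.06  2.48]
1 g12 [ 0.5  -0.1   0.02] [-0.04  0.52  0.19  2.11 -0.19  0.52  2.  ]
1 s0 [0.63 0.06 0.26] [-0.49  0.19  0.37  1.99 -0.15  0.48  1.69]
1 s1 [0.65 0.06 0.2 ] [-0.24  0.3   0.1   2.   -0.06  0.35  1.61]
1 s2 [0.58 0.05 0.16] [-0.29  0.25  0.14  2.18 -0.12  0.23  1.66]
```

```bash
sed -i "s/^T=.*/Ty=Ro.from_euler('y',10,degrees=True).as_matrix();T=[Ty@np.diag([1.,-1,-1]),Ty@np.diag([-1.,1,-1])]/; s/^H=.*/H=.019/" a.py
python3 - <<'E'
from a import *
import cv2
np.set_printoptions(precision=3,suppress=True)
for n,p in dict(g6=flat(6,.003,0),s0=slot(.03,.06,0),s2=slot(-.055,-.004,0)).items(): print(n,robot.inverse_kinematics(*p))
s=robot.sense()
robot.move_straight([.278,.60,.34],vel=.3)
robot.grip(.6)
p,o=flat(6,.2,0); robot.goto(p,o)
s=robot.sense();print(s['t'],s['tcp_pos'],p,s['joint_pos'],s['opening'])
f=robot.grab_frame('top');np.savez('/tmp/top1.npz',**f)
print(robot.move_straight(flat(6,.003,0)[0],vel=.12,contact_N=6))
s=robot.sense();print(s['t'],s['tcp_pos'],s['wrist_force'])
f=robot.grab_frame('top');f2=robot.grab_frame('scene')
cv2.imwrite('pics/p1.png',np.hstack([cv2.resize(f['image'][130:280,240:400,::-1],(400,375)),cv2.resize(f2['image'][130:250,160:288,::-1],(400,375))]))
E
```

```text
g6 [-0.14   0.797  0.727  1.811 -0.509  0.9   -0.567]
s0 [-0.637  0.266  0.581  1.878 -0.238  0.736 -1.373]
s2 [-0.637  0.32   0.577  2.077 -0.382  0.506 -1.232]
4.2167 [ 0.539 -0.268  0.219] [ 0.538 -0.269  0.219] [-0.332  0.64   1.051  1.687 -0.438  1.262 -0.561] 0.5952662813380297
False
6.0583 [ 0.538 -0.27   0.023] [-0.192  1.185 -0.13 ]
```

View pics/p1.png

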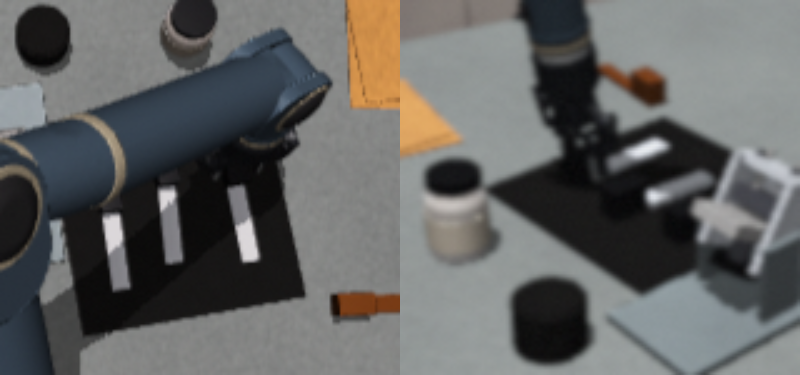

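The gripper at (265,150) in the left half straddles the right-hand grip. Next I grip, lift and carry the gauge to above the apron.

Run:
```python
from a import *
import cv2
np.set_printoptions(precision=3,suppress=True)
robot.grip(0,60)
s=robot.sense();print(s['opening'],s['gripper_force'],s['wrist_force'],s['tcp_pos'])
p=s['tcp_pos'].copy();p[2]=.30
robot.move_straight(p,vel=.25)
s=robot.sense();print(s['t'],s['wrist_force'],s['torque'])
robot.goto(*slot(.05,.10,0)); robot.move_straight(slot(.03,.04,0)[0],vel=.2)
s=robot.sense();print(s['t'],s['tcp_pos'],slot(.03,.04,0)[0],s['wrist_force'],s['opening'])
for n in('top','scene'):
    f=robot.grab_frame(n);np.savez(f'/tmp/{n}2.npz',**f)
    c=f['image'][150:260,200:310,::-1] if n=='top' else f['image'][150:250,230:330,::-1]
    cv2.imwrite(f'/tmp/{n}2.png',cv2.resize(c,(400,400),interpolation=cv2.INTER_CUBIC))
cv2.imwrite('pics/p2.png',np.hstack([cv2.imread('/tmp/top2.png'),cv2.imread('/tmp/scene2.png')]))
```

```text
0.3389081062907989 59.62128281593323 [0.284 0.431 2.87 ] [ 0.538 -0.269  0.022]
7.7333 [-0.132 -0.241 -2.095] [ 0.08  -0.206 -0.001]
9.475 [0.638 0.058 0.243] [0.637 0.06  0.242] [-0.215 -0.422 -0.024] 0.3415284885035095
```

View pics/p2.png

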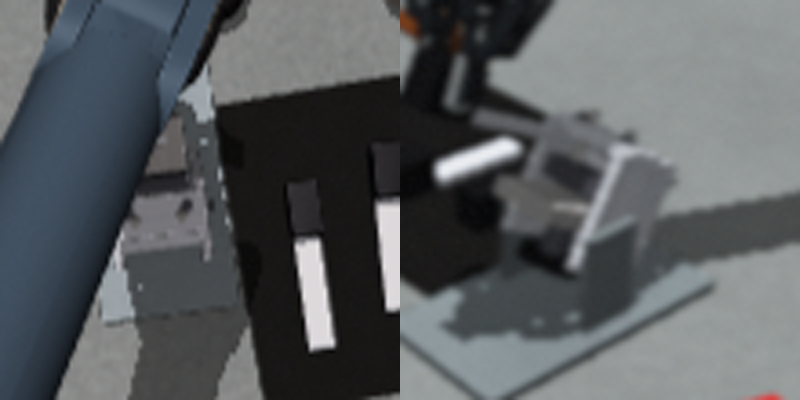

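The blade is at about (505,130) in the right half, parallel to the bed and above the apron. Next I lower it onto the bed by feel.

```bash
cat >> a.py <<'E'
def loc():  # nose position in slot frame (m) and wrist force in slot axes
    s=robot.sense(); R=Ro.from_euler('xyz',s['tcp_rot']).as_matrix() if np.shape(s['tcp_rot'])==(3,) else np.array(s['tcp_rot'])
    q=Rm.T@(s['tcp_pos']-O); return s['t'],(q-[.13,0,H])*1000,Rm.T@s['wrist_force'],s['opening']
E
python3 - <<'E'
from a import *
np.set_printoptions(precision=2,suppress=True)
robot.move_straight(slot(.02,.012,0)[0],vel=.1); robot.sleep(.3)
print(*loc())
print(robot.move_straight(slot(.02,-.014,0)[0],vel=.025,contact_N=3)); print(*loc())
robot.sleep(.2);print(*loc())
E
```

```text
10.325 [20.43 -0.04 12.34] [-0.23  0.36 -0.33] 0.3373365423927991
True
11.0083 [20.17  0.22 -4.39] [ 2.17 -0.11  3.85] 0.345400141958291
11.2083 [19.9   0.21 -4.25] [2.31 0.67 3.5 ] 0.3390403922858974
```

Run:
```python
from a import *
np.set_printoptions(precision=2,suppress=True)
z=-.0040
for n in (.0,-.008,-.014,-.02,-.026,-.034,-.042,-.048):
    c=robot.move_straight(slot(n,z,0)[0],vel=.03,contact_N=14); print(n,c,*loc())
    if c: break
```

```text
0.0 False 11.9917 [-1.34  0.12 -4.23] [-2.08 -0.1   2.53] 0.34267322705306685
-0.008 False 12.4083 [-7.57 -0.17 -3.88] [ 0.5  -1.01  3.43] 0.34136142539747893
-0.014 False 12.7583 [-12.76  -0.17  -3.7 ] [1.95 0.04 4.28] 0.34096175639895954
-0.02 False 13.1083 [-14.45  -0.49  -3.02] [8.7  0.23 6.04] 0.3429180910082819
-0.026 False 13.4583 [-18.01  -0.75  -2.77] [12.56 -0.14  6.75] 0.34313071495690106
-0.034 False 13.875 [-26.7   -0.83  -2.87] [11.47 -0.01  6.53] 0.3442084534754469
-0.042 False 14.2917 [-35.24  -0.92  -2.91] [10.17 -0.94  7.7 ] 0.34404030827670573
-0.048 False 14.6417 [-40.99  -0.96  -2.92] [10.9  -0.29  7.49] 0.3368820342091665
```

The force rose on the lead-in at about -14 mm, then held steady at about 10 N, so the shoe is dragging. I'll relieve the downward load and slide on to the stop.

Run:
```python
from a import *
np.set_printoptions(precision=2,suppress=True)
z=-.0020
for n in (-.052,-.056,-.060,-.064,-.068,-.072):
    c=robot.move_straight(slot(n,z,0)[0],vel=.02,contact_N=12); print(n,c,*loc())
    if c or loc()[2][0]>25: break
robot.sleep(.3);print(*loc())
```

```text
-0.052 True 14.9083 [-46.96  -0.37  -2.13] [-0.46 -0.62 -4.99] 0.3443852365751645
15.2083 [-46.95  -0.38  -2.09] [-1.33  0.32 -6.03] 0.3414197091617079
```

Run:
```python
from a import *
np.set_printoptions(precision=2,suppress=True)
z=-.0028
for n in (-.050,-.054,-.058,-.062,-.066,-.070):
    c=robot.move_straight(slot(n,z,0)[0],vel=.02,contact_N=14); print(n,c,*loc())
    if c or loc()[2][0]>25: break
robot.sleep(.3);print(*loc())
```

```text
-0.05 False 15.5583 [-46.97  -0.37  -2.22] [ 6.91 -0.25  0.85] 0.3392073627615278
-0.054 False 15.9083 [-50.19  -0.46  -2.11] [ 7.46 -0.03  0.78] 0.34041119992080393
-0.058 False 16.2583 [-54.19  -0.45  -2.12] [ 8.05 -0.75  0.98] 0.34486679578341833
-0.062 False 16.6083 [-56.65  -0.51  -1.95] [ 9.44 -0.21  1.69] 0.34146716966254065
-0.066 False 16.9583 [-56.74  -0.6   -1.45] [14.03  0.43  4.18] 0.34077764763051377
-0.07 False 17.3083 [-56.89  -0.68  -0.94] [21.49  1.39  7.24] 0.3380155944993145
17.6083 [-56.92  -0.71  -0.95] [21.09  1.12  7.27] 0.3431871915759476
```

It stopped firmly at -56.7 mm, after about 8 N of steady drag. Next I ease the push, release, back off and check.

Run:
```python
from a import *
import cv2
np.set_printoptions(precision=2,suppress=True)
robot.move_straight(slot(-.060,-.0026,0)[0],vel=.03); print(*loc())
robot.grip(.62); robot.sleep(.2); print(*loc())
s=robot.sense(); zt=(Rm@T[0])[:,2]
robot.move_straight(s['tcp_pos']-zt*.10,vel=.12)
robot.goto([.45,-.40,.40],[np.pi,0,0.2])
print(robot.sense()['t'])
for n in('top','scene'):
    f=robot.grab_frame(n);np.savez(f'/tmp/{n}3.npz',**f)
    c=f['image'][150:260,205:315,::-1] if n=='top' else f['image'][150:250,210:310,::-1]
    cv2.imwrite(f'/tmp/{n}3.png',cv2.resize(c,(400,400),interpolation=cv2.INTER_CUBIC))
cv2.imwrite('pics/p3.png',np.hstack([cv2.imread('/tmp/top3.png'),cv2.imread('/tmp/scene3.png')]))
from h import *
f=load('top3');P=cloud(f);q=((P-O)@Rm)*1000
m=(q[...,0]>44)&(q[...,0]<110)&(abs(q[...,1])<40)&(q[...,2]>22)&(q[...,2]<50)
c,s_,a=rect(q[m]/1000);print('grip top in slot frame',c,s_,a,np.median(q[m][:,2]),m.sum())
```

```text
18.0917 [-56.67  -0.5   -2.15] [7.76 0.68 0.33] 0.3413140785947791
18.65 [-60.42   0.03  -2.66] [-0.26 -0.   -0.52] 0.6160006644107532
21.375
grip top in slot frame [76.16 -1.84] [29.54515266418457, 48.930904388427734] 179.69916 36.19779585955156 163
```

View pics/p3.png

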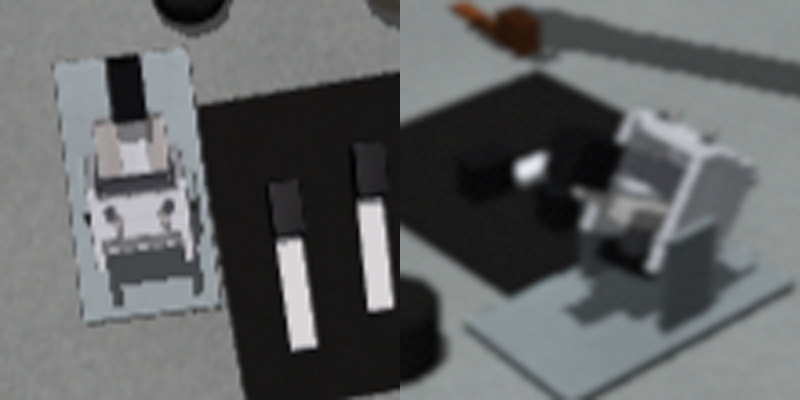

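The grip's top sits at slot x = 76 mm (75 expected when home), 1.8 mm off centre and 0.3° out of straight. Its height of 36 mm means the bed is about 4 mm below the shoe. The other two gauges lie flat on the mat, untouched, so I'm handing in.

```bash
python3 -c "
from plant import robot
print(robot.close_job())"
```

```text
the job is handed in; nothing more can be done
None
```

The 6 mm gauge fits: it slid home to the stop with about 8 N of shoe drag and is straight in the slot; the 9 and 12 mm gauges, never tried in the slot, still lie flat on the mat, and the job is handed in at about 21 s.

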